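# Clear the belt printer's catch tray and start the next batch

### The job

Clear the printer's catch tray for the next batch: put every black case into the blue tote and every orange clamp into the green tote. Only when all the good parts are in their totes, lift the tray by its yellow handle to tip the pink support scrap into the red scrap bin, and put the tray fully back down. Then press the green start button fully in and let go; leave the totes standing on the bench and do not disturb the glass jar, the loose fan or the screwdriver.

Things in the scene. Friction and masses are not known exactly. Their poses are not given: they have to be found in the camera images.
- tote_blue: Blue open tote for the black cases: 140 (x) by 200 (y) mm outside, 60 high, walls and floor 4 mm; loose on the bench, 400 g. Origin: centre of its underside; z up, y along its long side.
- tote_green: Green open tote for the orange clamps; same size and axes as the blue one. The two may stand in either order.
- catch_tray (a joint): Tilt of the aluminium catch tray about its hinge, rad: 0 = down (level), 1.15 = end stop, steeply tipped to the scrap bin. Raised by its handle. The hinge is stiff: the tray stays where it is left; at the handle it takes about 5 to 9 N up to raise, 1 to 4 N down to lower. Scrap slides off once it is steep, about 0.7 to 1.1 rad.
- tray_handle (a point): Middle of the tray's yellow round handle bar (14 mm diameter, 140 long, along y) on the robot's side, 40 mm clear of the tray wall; arms at 66 mm either side. Tray down: about 98 mm above the bench, 262 mm behind tray_hinge along its x and 18 mm above it; it swings about the hinge. A gripper pointing down can hold it throughout: the bar turns between the pads.
- tray_hinge (a point): Middle of the tray's hinge line, on its far, open edge. Fixed; y along the hinge, x points horizontally from the tray towards the scrap bin, z up.
- tray_floor (a point): Centre of the tray's floor surface, 85 mm above the bench when down; axes turn with the tray. Floor 210 (x) by 320 (y) mm; walls rise 30 mm on the robot's side and both ends, none on the hinge side. A rubber belt from the printer ends beyond the +y wall, its top 43 mm above the floor.
- scrap_bin_floor (a point): Centre of the inner floor of the red painted metal scrap bin, 5 mm above the bench, fixed below the tray's hinged edge. Inside 155 (x) by 350 (y) mm; walls 130 mm high, only 65 mm on the side next to the tray. Axes like tray_hinge.
- start (a joint): Travel of the printer's green start button, m: 0 = out, 0.006 = fully pressed (about 5 N; a spring returns it).
- start_top (a point): Centre of the top face of the green push button (32 mm diameter, pressed straight down), on a yellow box 90 mm high on the bench.
- jar: Bystander: closed green glass jar, 84 mm diameter, 120 high. Origin: centre of its underside.
- fan: Bystander: loose square black cooling fan, 60 by 60 by 25 mm, lying on the bench between robot and tray. Origin: centre of its underside.
- screwdriver: Bystander: screwdriver lying on the bench between robot and tray, about 200 mm long along its x. Origin: under its middle.
- case1: Finished part: black printed sensor case, a rounded box 56 (x) by 36 (y) by 22 (z) mm, about 45 g. Origin: centre of its underside. Absent in some runs.
- case2: Finished part: black printed sensor case, a rounded box 56 (x) by 36 (y) by 22 (z) mm, about 45 g. Origin: centre of its underside. Absent in some runs.
- case3: Finished part: black printed sensor case, a rounded box 56 (x) by 36 (y) by 22 (z) mm, about 45 g. Origin: centre of its underside. Absent in some runs.
- clamp1: Finished part: orange printed clamp, a U channel 50 (x) by 30 (y) by 24 (z) mm: base 8 mm thick, two 6 mm side walls along x; about 30 g. Origin: centre of its underside. Absent in some runs.
- clamp2: Finished part: orange printed clamp, a U channel 50 (x) by 30 (y) by 24 (z) mm: base 8 mm thick, two 6 mm side walls along x; about 30 g. Origin: centre of its underside. Absent in some runs.
- clamp3: Finished part: orange printed clamp, a U channel 50 (x) by 30 (y) by 24 (z) mm: base 8 mm thick, two 6 mm side walls along x; about 30 g. Origin: centre of its underside. Absent in some runs.
- scrap1: Scrap: pink chunk of print support, foot 20 (x) by 30 (y) by 14 mm with a smaller 10 mm step on top, 24 mm high in all, about 15 g. Origin: centre of its underside. Absent in some runs.
- scrap2: Scrap: pink chunk of print support, foot 20 (x) by 30 (y) by 14 mm with a smaller 10 mm step on top, 24 mm high in all, about 15 g. Origin: centre of its underside. Absent in some runs.
- scrap3: Scrap: pink chunk of print support, foot 20 (x) by 30 (y) by 14 mm with a smaller 10 mm step on top, 24 mm high in all, about 15 g. Origin: centre of its underside. Absent in some runs.

How it is judged:
On the way, in this order (a step that is already met when the one before it is completed fails the run):
1. every case lies in the blue tote and every clamp in the green tote, the tray still down (x of case1 in the frame of tote_blue between -0.068 and 0.068 m and y of case1 in the frame of tote_blue between -0.098 and 0.098 m and z of case1 in the frame of tote_blue between -0.01 and 0.056 m and x of case2 in the frame of tote_blue between -0.068 and 0.068 m and y of case2 in the frame of tote_blue between -0.098 and 0.098 m and z of case2 in the frame of tote_blue between -0.01 and 0.056 m and x of case3 in the frame of tote_blue between -0.068 and 0.068 m and y of case3 in the frame of tote_blue between -0.098 and 0.098 m and z of case3 in the frame of tote_blue between -0.01 and 0.056 m and x of clamp1 in the frame of tote_green between -0.068 and 0.068 m and y of clamp1 in the frame of tote_green between -0.098 and 0.098 m and z of clamp1 in the frame of tote_green between -0.01 and 0.056 m and x of clamp2 in the frame of tote_green between -0.068 and 0.068 m and y of clamp2 in the frame of tote_green between -0.098 and 0.098 m and z of clamp2 in the frame of tote_green between -0.01 and 0.056 m and x of clamp3 in the frame of tote_green between -0.068 and 0.068 m and y of clamp3 in the frame of tote_green between -0.098 and 0.098 m and z of clamp3 in the frame of tote_green between -0.01 and 0.056 m and value of joint catch_tray below 0.06 rad), for 0.2 s.
2. the catch tray is tipped up steeply (beyond 0.7 rad) (x of case1 in the frame of tote_blue between -0.068 and 0.068 m and y of case1 in the frame of tote_blue between -0.098 and 0.098 m and z of case1 in the frame of tote_blue between -0.01 and 0.056 m and x of case2 in the frame of tote_blue between -0.068 and 0.068 m and y of case2 in the frame of tote_blue between -0.098 and 0.098 m and z of case2 in the frame of tote_blue between -0.01 and 0.056 m and x of case3 in the frame of tote_blue between -0.068 and 0.068 m and y of case3 in the frame of tote_blue between -0.098 and 0.098 m and z of case3 in the frame of tote_blue between -0.01 and 0.056 m and x of clamp1 in the frame of tote_green between -0.068 and 0.068 m and y of clamp1 in the frame of tote_green between -0.098 and 0.098 m and z of clamp1 in the frame of tote_green between -0.01 and 0.056 m and x of clamp2 in the frame of tote_green between -0.068 and 0.068 m and y of clamp2 in the frame of tote_green between -0.098 and 0.098 m and z of clamp2 in the frame of tote_green between -0.01 and 0.056 m and x of clamp3 in the frame of tote_green between -0.068 and 0.068 m and y of clamp3 in the frame of tote_green between -0.098 and 0.098 m and z of clamp3 in the frame of tote_green between -0.01 and 0.056 m and value of joint catch_tray above 0.7 rad), for 0.2 s.
3. all scrap is in the scrap bin and the tray is back down (below 0.06 rad) (x of scrap1 in the frame of scrap_bin_floor between -0.08 and 0.08 m and y of scrap1 in the frame of scrap_bin_floor between -0.177 and 0.177 m and z of scrap1 in the frame of scrap_bin_floor between -0.01 and 0.1 m and x of scrap2 in the frame of scrap_bin_floor between -0.08 and 0.08 m and y of scrap2 in the frame of scrap_bin_floor between -0.177 and 0.177 m and z of scrap2 in the frame of scrap_bin_floor between -0.01 and 0.1 m and x of scrap3 in the frame of scrap_bin_floor between -0.08 and 0.08 m and y of scrap3 in the frame of scrap_bin_floor between -0.177 and 0.177 m and z of scrap3 in the frame of scrap_bin_floor between -0.01 and 0.1 m and value of joint catch_tray below 0.06 rad), for 0.2 s.
4. the start button is pressed in (beyond 4 mm) (value of joint start above 0.004 m), for 0.05 s.
At the end, for the whole second after the job is handed in: All cases inside the blue tote and clamps inside the green one (origin below the rim), all scrap inside the bin, all at rest (below 30 mm/s); tray down (below 0.06 rad); button out (below 2 mm); both totes upright on the bench (tilt below 0.1 rad) (all of step 3 and x of case1 in the frame of tote_blue between -0.068 and 0.068 m and y of case1 in the frame of tote_blue between -0.098 and 0.098 m and z of case1 in the frame of tote_blue between -0.01 and 0.056 m and x of case2 in the frame of tote_blue between -0.068 and 0.068 m and y of case2 in the frame of tote_blue between -0.098 and 0.098 m and z of case2 in the frame of tote_blue between -0.01 and 0.056 m and x of case3 in the frame of tote_blue between -0.068 and 0.068 m and y of case3 in the frame of tote_blue between -0.098 and 0.098 m and z of case3 in the frame of tote_blue between -0.01 and 0.056 m and x of clamp1 in the frame of tote_green between -0.068 and 0.068 m and y of clamp1 in the frame of tote_green between -0.098 and 0.098 m and z of clamp1 in the frame of tote_green between -0.01 and 0.056 m and x of clamp2 in the frame of tote_green between -0.068 and 0.068 m and y of clamp2 in the frame of tote_green between -0.098 and 0.098 m and z of clamp2 in the frame of tote_green between -0.01 and 0.056 m and x of clamp3 in the frame of tote_green between -0.068 and 0.068 m and y of clamp3 in the frame of tote_green between -0.098 and 0.098 m and z of clamp3 in the frame of tote_green between -0.01 and 0.056 m and linear speed of each of case1, case2, case3, clamp1, clamp2, clamp3, scrap1, scrap2, scrap3 below 0.03 m/s and angle between each of tote_blue, tote_green's own z axis and vertical below 0.1 rad and height (world z) of each of tote_blue, tote_green below 0.01 m and value of joint start below 0.002 m); the robot touches nothing.
It fails at once if the jar is moved by more than 30 mm (distance of jar from where it was at the start of the episode above 0.03 m).
It fails at once if the fan is moved by more than 30 mm (distance of fan from where it was at the start of the episode above 0.03 m).
It fails at once if the screwdriver is moved by more than 30 mm (distance of screwdriver from where it was at the start of the episode above 0.03 m).
Of case1, case2, case3 only 2 to 3 are there at a start; the rules pass over those that are not, and their reading is None.
Of clamp1, clamp2, clamp3 only 2 to 3 are there at a start; the rules pass over those that are not, and their reading is None.
Of scrap1, scrap2, scrap3 only 2 to 3 are there at a start; the rules pass over those that are not, and their reading is None.
At some moment in a run one of case1, case2, case3, clamp1, clamp2, clamp3 may be knocked a few centimetres aside while the robot is not near it.
Once in a run the grip may slacken for a moment while it holds something.
It also fails if it takes over 210 s, if anything falls off the work surface, if the arm or the gripper's body presses on something with over 40 N, if the wrist force passes 120 N, or if a joint passes its speed limit or range.

### The arm

A 6-joint arm with a two-finger parallel gripper is mounted at the origin on the work surface. World frame = base frame: x ahead of the robot, y to its left, z up, the work surface at z = 0. Lengths are in m, angles in rad, forces in N, time in s.
With the tool pointing down it reaches from about 0.275 to 0.825 m from the base axis. Payload 5.2 kg.
Tool frame: the origin (TCP) lies at the very end of the fingers, on their centre line; the grasp point (between the pads) lies 19 mm behind it (env.grip_point_offset is the distance from the TCP to the grasp point, in m); z points along the fingers, y is the line along which they close (so a half turn about z gives the same grasp; the last joint's range is limited). The gripper opens to 93 mm and grips with 3 to 60 N. Pads are 15 mm wide; open, the fingers measure 128 mm over their backs; the gripper's body (75 mm by 188 mm) begins 65 mm behind the grasp point.
Start: joints at [-1.329, 0.259, 1.535, -0, 1.348, -0.203], TCP at [0.237, -0.496, 0.181] pointing down, gripper open.
Joint ranges: [-3.14, 3.14], [-0.91, 2.08], [0.19, 2.58], [-1.22, 4.36], [0.22, 2.71], [-3.12, 3.12]. Speed limits (rad/s): [2.57, 2.57, 3.14, 3.14, 3.14, 3.14].

### API

Orientations are given as a 3x3 rotation matrix whose columns are the frame's x, y, z axes.
In Python, from bench import env gives the robot as it stands. The module is installed in compiled form; this text tells all that it offers. Calls block until the motion is done:
- env.reach(position, orientation): joint-space move of the TCP to a pose.
- env.line_to(position, rot=None, max_speed=0.15, threshold=None): straight line of the TCP; rot=None keeps the orientation; max_speed is the mean speed in m/s. With threshold (N) it stops when the force on the tool has changed by that much, and returns True; else False.
- env.goto_joints(angles): joint-space move.
- env.open() and env.close_gripper(): open the fingers fully, or close them until they stop; the grip force is fixed at half the most.
- env.sleep(seconds).
- env.solve_ik(position, orientation): joint angles nearest the present ones, or None.
- env.capture(name): name is "scene" or "top"; returns the picture (480x640x3 uint8, blue, green, red); there is no depth.
- env.camera_params(name): a dict with "fx", "fy", "cx", "cy" (pixels), "dist_coeffs" ([k1, k2, p1, p2, k3] as OpenCV has them; the pictures are not rectified), "world_from_camera" (4x4, takes a point from camera to world coordinates). Camera axes: x right, y down, z forward; pixel columns grow to the right and rows downward; lengths in m; the calibration is good to about 2 mm. A picture is of the moment at which its call begins. camera_params takes no time and is no camera call.
A pose or a line that the arm cannot do raises env.PlanningError and nothing moves.
- env.sign_off(): hands the job in; it is judged then, once.
Readings, each from a call of its own:
- env.read_t(): time.
- env.read_qpos(): joint angles.
- env.read_qd(): joint speeds.
- env.read_effort(): joint torques, N m.
- env.read_position(): TCP position.
- env.read_tool_rot(): TCP orientation.
- env.read_wrist_force(): force on the tool from outside, world axes, zero at the start.
- env.read_moment(): the same for the moment, N m.
- env.read_gripper_width(): opening from 0.0 (shut) to 1.0 (fully open).
- env.read_gripper_force(): force on a finger pad.
Only numpy, scipy, OpenCV 4.12 (cv2) and the standard library are available. Lean on these libraries where they do the work, as an engineer would, in place of code of your own. Each camera call takes 0.05 s, during which the arm holds its last target. There are 200 camera calls.

## Working session

There is one attempt and no reset: what is moved stays moved. The work goes in short steps, each a Python script; the robot and the scene stay as the last script left them, time stands still between calls to the robot, and variables do not carry over. Pictures are saved under pics/ and viewed, at most 14 in all, crops included, and the job is handed in when it is done.

```bash
mkdir -p pics; python3 - <<'E'
from bench import env
import cv2
for n in("scene","top"):
    cv2.imwrite(f"pics/{n}0.png",env.capture(n)); p=env.camera_params(n); print(n,p)
E
```

```text
scene {'fx': 565.4019666004016, 'fy': 565.4019666004016, 'cx': 321.2383135571973, 'cy': 246.60558991197746, 'dist_coeffs': array([0.00107964, 0.        , 0.        , 0.        , 0.        ]), 'world_from_camera': array([[-0.13332655,  0.62511598, -0.76906049,  1.56871402],
       [ 0.99098583,  0.09433029, -0.09512561,  0.04833135],
       [ 0.01308116, -0.77481082, -0.63205781,  0.90232725],
       [ 0.        ,  0.        ,  0.        ,  1.        ]])}
top {'fx': 461.5770316593378, 'fy': 461.5770316593378, 'cx': 320.16071230160424, 'cy': 239.9157157402314, 'dist_coeffs': array([0.00262674, 0.        , 0.        , 0.        , 0.        ]), 'world_from_camera': array([[-0.01283427, -0.99552726,  0.09359887,  0.45036437],
       [-0.99991239,  0.01308116,  0.00202469, -0.07112702],
       [-0.00324002, -0.09356468, -0.99560793,  1.34545428],
       [ 0.        ,  0.        ,  0.        ,  1.        ]])}
```

View pics/scene0.png

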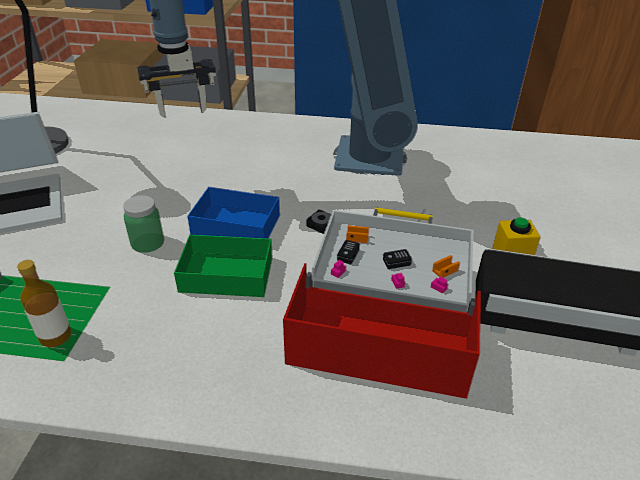

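View pics/top0.png

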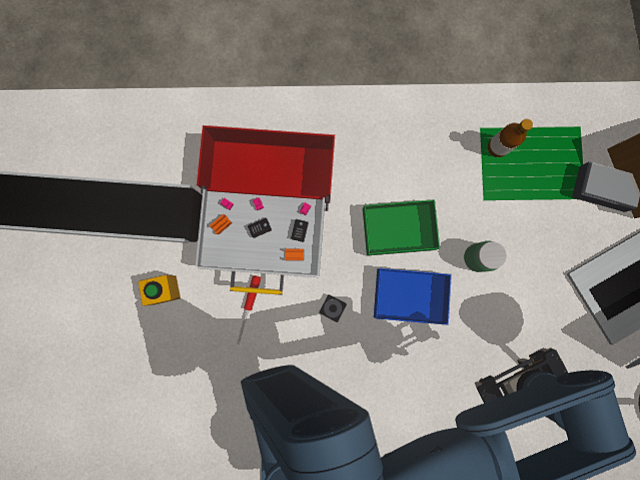

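The scene view shows the cases at about (348,251) and (397,259), the clamps at (357,234) and (446,266), and three pink scraps. The top view shows the cases at (259,227) and (299,230), the clamps at (220,224) and (293,254), and the blue tote at (412,295). It also shows the green tote at (401,228), the button at (152,290) and the handle at (257,291). I'll zoom in next.

```bash
cat > h.py <<'E'
from bench import env
import numpy as np, cv2
def ray(cam,uv):
    p=env.camera_params(cam); K=np.array([[p['fx'],0,p['cx']],[0,p['fy'],p['cy']],[0,0,1]])
    n=cv2.undistortPoints(np.array([[uv]],float),K,p['dist_coeffs'])[0,0]
    T=p['world_from_camera']; d=T[:3,:3]@[n[0],n[1],1]; return T[:3,3],d/np.linalg.norm(d)
def at_z(cam,uv,z):
    o,d=ray(cam,uv); return o+d*(z-o[2])/d[2]
def tri(a,b):
    o1,d1=ray("scene",a); o2,d2=ray("top",b)
    s=np.linalg.lstsq(np.c_[d1,-d2],o2-o1,rcond=None)[0]
    p,q=o1+s[0]*d1,o2+s[1]*d2; return (p+q)/2,np.linalg.norm(p-q)
E
python3 - <<'E'
import cv2
t=cv2.imread('pics/top0.png');s=cv2.imread('pics/scene0.png')
cv2.imwrite('pics/topz.png',cv2.resize(t[180:300,190:340],None,fx=5,fy=5,interpolation=cv2.INTER_CUBIC))
cv2.imwrite('pics/scenez.png',cv2.resize(s[200:310,300:490],None,fx=4,fy=4,interpolation=cv2.INTER_CUBIC))
E
```

```text
(no output)
```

View pics/topz.png

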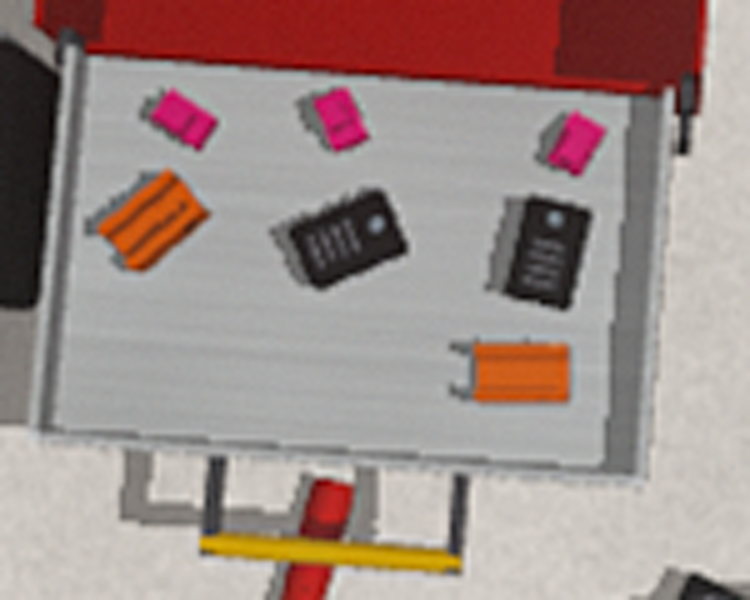

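View pics/scenez.png

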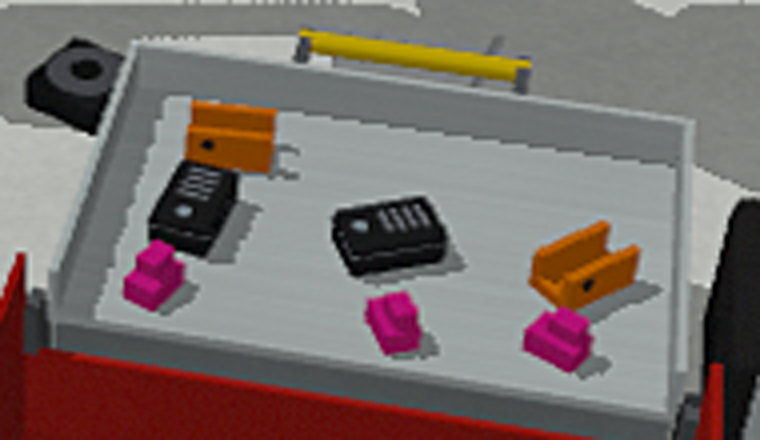

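The crops show both clamps as upright U channels and both cases lying flat. Each case's silver dot is visible in both views, at about top (265,225) and (301,223). I'll triangulate and segment next.

```bash
cat >> h.py <<'E'
def blobs(img,zone=(180,300,195,335)):
    """tray parts in the top picture: list of (colour, centre xy, long-axis angle, dims) at top-face height"""
    h=cv2.cvtColor(img,cv2.COLOR_BGR2HSV); m={}
    m['case']=cv2.inRange(h,(0,0,0),(180,255,62)); m['clamp']=cv2.inRange(h,(4,150,90),(18,255,255)); m['scrap']=cv2.inRange(h,(150,120,90),(172,255,255))
    out=[]
    for k,v in m.items():
        w=np.zeros_like(v); a,b,c,d=zone; w[a:b,c:d]=v[a:b,c:d]
        w=cv2.morphologyEx(w,cv2.MORPH_CLOSE,np.ones((3,3)))
        for c in cv2.findContours(w,cv2.RETR_EXTERNAL,cv2.CHAIN_APPROX_NONE)[0]:
            if cv2.contourArea(c)<60: continue
            q=np.array([at_z("top",x,0.105)[:2] for x in c[:,0]])*1000
            (cx,cy),(w1,h1),_=r=cv2.minAreaRect(q.astype(np.float32)); b=cv2.boxPoints(r)
            e=max(b[1]-b[0],b[2]-b[1],key=np.linalg.norm)
            out.append((k,np.array([cx,cy])/1000,np.arctan2(e[1],e[0])%np.pi,(w1,h1),c[:,0].mean(0)))
    return out
E
python3 - <<'E'
from h import *
np.set_printoptions(precision=4,suppress=True)
Z=lambda x,y:(190+x/5,180+y/5); S=lambda x,y:(300+x/4,200+y/4)
for n,a,b in [('case dot A',S(360,227),Z(377,225)),('case dot B',S(183,211),Z(553,217)),('handle+y',S(527,68),Z(203,545)),('handle-y',S(303,40),Z(461,563)),
 ('button',(520.5,224),(152,290)),('clampB -y',S(192,101),Z(570,403)),('clampB +y',S(275,109),Z(471,402)),
 ('wall corner -y near',S(137,43),Z(645,475)),('wall corner +y near',S(692,122),Z(40,434)),
 ('blue rim far-left corner',(190,236-1),(377,268)),]:
    print(n,*tri(a,b))
t=cv2.imread('pics/top0.png')
for b in blobs(t,(120,300,195,340)): print(b)
h=cv2.cvtColor(t,cv2.COLOR_BGR2HSV)
for n,lo,hi in(('blue',(100,120,60),(130,255,255)),('green',(50,120,40),(75,255,255)),('red',(0,180,60),(3,255,255)),('yellow',(20,150,100),(32,255,255))):
    m=cv2.inRange(h,lo,hi); m[:, 450:]=0
    for c in cv2.findContours(m,cv2.RETR_EXTERNAL,cv2.CHAIN_APPROX_NONE)[0]:
        if cv2.contourArea(c)>90:
            r=cv2.minAreaRect(c);print(n,r,[at_z('top',p,.06)[:2] for p in cv2.boxPoints(r)])
E
```

```text
case dot A [0.6096 0.0806 0.1037] 0.002560842462241012
case dot B [ 0.6125 -0.0158  0.1056] 0.0008908138645778411
handle+y [0.4382 0.1751 0.0979] 0.002234759906841724
handle-y [0.4266 0.0379 0.0956] 0.0050379568395634705
button [0.4383 0.3846 0.1006] 0.0003560369002949264
clampB -y [ 0.5115 -0.0223  0.1053] 0.004275625027332201
clampB +y [0.5129 0.0286 0.1063] 0.00021474201605170613
wall corner -y near [ 0.4721 -0.0609  0.115 ] 0.006888313301959833
wall corner +y near [0.4985 0.2629 0.1123] 0.008556817379270708
blue rim far-left corner [ 0.5191 -0.3125  0.0487] 0.17879333392279023
('case', array([ 0.5945, -0.0118]), np.float32(2.90612), (34.69844055175781, 54.58345413208008), array([299.0167, 230.0333]))
('case', array([0.6028, 0.0965]), np.float32(1.9798628), (36.69275665283203, 54.23317337036133), array([259.193, 227.614]))
('case', array([0.6385, 0.2621]), np.float32(0.012395502), (139.79769897460938, 16.375490188598633), array([197.0818, 213.7818]))
('clamp', array([0.5298, 0.0023]), np.float32(1.5577762), (48.613094329833984, 26.96307373046875), array([293.8727, 254.0909]))
('cl
[... 1247 characters left out ...]
]), array([0.4309, 0.1319]), array([0.4247, 0.1124]), array([0.3794, 0.1265])]
red ((265.022216796875, 162.19674682617188), (133.22918701171875, 64.41316223144531), 4.184916019439697) [array([0.7191, 0.2801]), array([0.9058, 0.2689]), array([ 0.872 , -0.1114]), array([ 0.6863, -0.0952])]
yellow ((255.4959259033203, 290.0552978515625), (51.30388641357422, 4.321493625640869), 4.236394882202148) [array([0.4343, 0.1837]), array([0.4462, 0.1829]), array([0.4339, 0.0411]), array([0.422, 0.042])]
yellow ((158.40000915527344, 289.3000183105469), (25.489330291748047, 38.396690368652344), 77.47119140625) [array([0.4633, 0.4417]), array([0.485, 0.338]), array([0.4161, 0.3216]), array([0.3946, 0.4248])]
```

The measured heights match the text: part tops about 0.105 m, handle bar 0.097 m, button 0.100 m. The tray yaw is about -0.085 rad. Finger clearance sets the order: middle case, -y case, near clamp, far clamp. Each grasp is offset away from neighbours and walls.

```bash
cat >> h.py <<'E'
TOTE={'case':np.array([.4126,-.3214]),'clamp':np.array([.605,-.295])}; YAW=-.09
def R(a):
    """tool down, fingers closing along angle a (or a+pi, whichever is nearer the joint-6 middle)"""
    y=np.array([np.cos(a),np.sin(a),0]); z=np.array([0,0,-1.]); return np.c_[np.cross(y,z),y,z]
def best(p,a):
    c=[(abs(q[5]),i) for i in(0,1) if (q:=env.solve_ik(p,R(a+i*np.pi))) is not None]
    return R(a+min(c)[1]*np.pi)
def pick(kind,near,off,lift=.24):
    """off: gripper offset (m) along the closing direction (world sense with angle in (-pi/2,pi/2])"""
    b=min((b for b in blobs(env.capture("top")) if b[0]==kind),key=lambda b:np.hypot(*(b[1]-near)))
    print('see',kind,b[1],b[2],b[3])
    if np.hypot(*(b[1]-near))>.012: print('MOVED - not picking'); return False
    a=b[2]+np.pi/2; a=(a+np.pi/2)%np.pi-np.pi/2
    d=np.array([np.cos(a),np.sin(a)]); p=b[1]+off*d; r=best([*p,.2],a)
    env.reach([*p,lift],r); env.line_to([*p,.13],max_speed=.2)
    hit=env.line_to([*p,.090],max_speed=.05,threshold=8); print('hit',hit,env.read_position())
    env.close_gripper(); w=env.read_gripper_width(); env.line_to([*p,lift],max_speed=.15)
    print('width',w*93,'after lift',env.read_gripper_width()*93,env.read_gripper_force()); return env.read_gripper_width()>.2
def place(kind,dy):
    u=np.array([-np.sin(YAW),np.cos(YAW)]); p=TOTE[kind]+dy*u; a=YAW+np.pi/2; r=best([*p,.2],a)
    env.reach([*p,.24],r); print('held mm',env.read_gripper_width()*93)
    env.line_to([*p,.068],max_speed=.2,threshold=10); env.open(); env.line_to([*p,.24],max_speed=.25); print('t',env.read_t())
E
python3 - <<'E'
from h import *
p=env.read_position(); env.line_to([p[0],p[1],.28])
if pick('case',np.array([.603,.0965]),-.018): place('case',.045)
cv2.imwrite('pics/top1.png',env.capture('top'))
for b in blobs(env.capture("top")): print(b)
E
```

```text
see case [0.6029458  0.09650894] 1.9798628 (36.9495849609375, 54.23317337036133)
hit False [0.58669614 0.08934419 0.09025182]
width 0.635024663090891 after lift 0.4159640995733219 0.0
('case', array([0.55204968, 0.07917079]), np.float32(3.1019757), (52.889190673828125, 86.9464340209961), array([262.83908046, 246.55172414]))
('case', array([ 0.5943844 , -0.01195147]), np.float32(2.8905072), (34.78924560546875, 54.68310546875), array([299.        , 230.03333333]))
('case', array([0.61854218, 0.21292963]), np.float32(1.7519954), (78.12566375732422, 129.1509246826172), array([216.09090909, 224.18787879]))
('case', array([0.6601496 , 0.10380506]), np.float32(0.25556237), (145.81814575195312, 41.897911071777344), array([257.80620155, 206.62790698]))
('clamp', array([0.52984265, 0.00233483]), np.float32(1.557776), (48.60321044921875, 26.96307373046875), array([293.7037037, 254.       ]))
('scrap', array([ 0.65410468, -0.02826062]), np.float32(2.6711311), (19.52355194091797, 30.72494125366211), array([304.60714286, 208.39285714]))
```

View pics/top1.png

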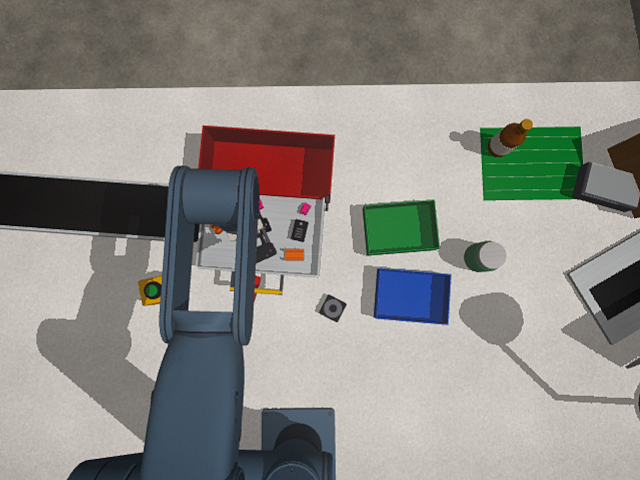

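The grasp closed on nothing, and the arm blocks the view of the tray. I'll move aside and look.

```bash
python3 - <<'E'
from h import *
env.open()
env.reach([.4,-.3,.26],best([.4,-.3,.26],YAW+np.pi/2))
t=env.capture('top');s=env.capture('scene')
for b in blobs(t): print(b)
cv2.imwrite('pics/z2.png',np.vstack([cv2.resize(t[180:275,190:340],(600,380),interpolation=2),cv2.resize(s[210:265,315:465],(600,220),interpolation=2)]))
print(env.read_gripper_width(),env.read_t())
E
```

```text
('case', array([ 0.5943844 , -0.01195147]), np.float32(2.8905072), (34.78924560546875, 54.68310546875), array([298.98333333, 230.03333333]))
('case', array([0.60257562, 0.09635092]), np.float32(1.9739821), (35.8568115234375, 54.21736145019531), array([259.19298246, 227.61403509]))
('case', array([0.63847668, 0.26209854]), np.float32(0.012395502), (139.79769897460938, 16.375490188598633), array([197.07272727, 213.78181818]))
('clamp', array([0.52984271, 0.00233978]), np.float32(1.5577784), (48.59333419799805, 26.96307373046875), array([293.7037037, 254.       ]))
('clamp', array([0.61412872, 0.20168954]), np.float32(2.2794678), (33.717132568359375, 49.60944747924805), array([220.08695652, 224.08695652]))
('scrap', array([ 0.65410468, -0.02826062]), np.float32(2.6711311), (19.52355194091797, 30.72494125366211), array([304.60714286, 208.39285714]))
('scrap', array([0.66906989, 0.10043158]), np.float32(0.3738442), (31.789867401123047, 20.145320892333984), array([257.59375, 203.46875]))
('scrap', array([0.67025   , 0.18552051]), np.float32(0.97063506), (31.3782901763916, 18.859912872314453), array([226.39285714, 203.5       ]))
1.0003461661208293 10.9
```

View pics/z2.png

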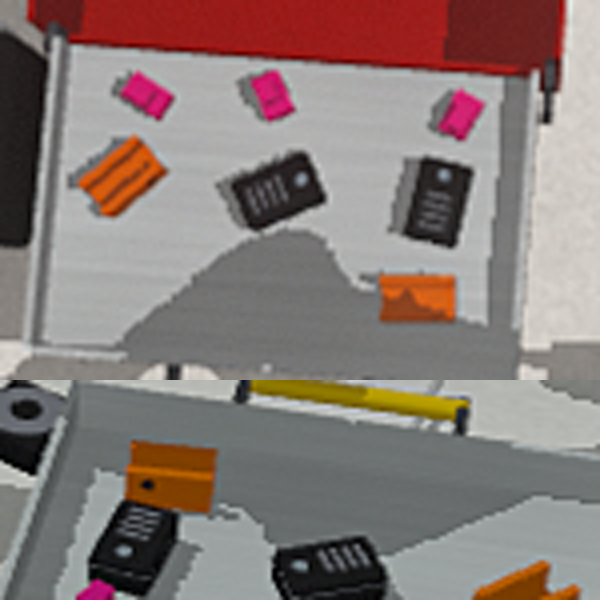

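The case hasn't moved, so the fingers never touched it. I'll compare the reported TCP with where the cameras see the fingers.

```bash
python3 - <<'E'
from h import *
p=env.read_position(); r=env.read_tool_rot(); print(p,r)
o=[]
for n in('top','scene'):
    c=env.camera_params(n);K=np.array([[c['fx'],0,c['cx']],[0,c['fy'],c['cy']],[0,0,1]]);T=np.linalg.inv(c['world_from_camera'])
    P=np.array([p,p+r[:,1]*.0465,p-r[:,1]*.0465,p+r[:,0]*.03])
    uv=cv2.projectPoints(P,cv2.Rodrigues(T[:3,:3])[0],T[:3,3],K,c['dist_coeffs'])[0][:,0]
    im=env.capture(n);u,v=uv[0].astype(int);x0,y0=max(u-65,0),max(v-80,0)
    z=cv2.resize(im[y0:y0+140,x0:x0+130],(390,420),interpolation=2)
    for i,q in enumerate(uv): cv2.circle(z,tuple(((q-[x0,y0])*3).astype(int)),3,[(0,0,255),(0,255,0),(0,255,255),(255,0,255)][i],-1)
    o.append(z)
cv2.imwrite('pics/tcp.png',np.hstack(o))
E
```

```text
[ 0.40057136 -0.29934981  0.25995885] [[ 9.96131796e-01 -8.78716894e-02  1.01820531e-04]
 [-8.78717057e-02 -9.96131786e-01  1.68831771e-04]
 [ 8.65911342e-05 -1.77125839e-04 -9.99999981e-01]]
```

View pics/tcp.png

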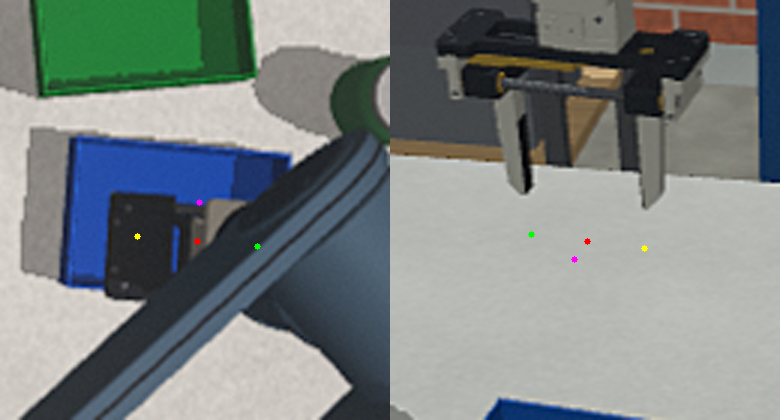

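The scene view puts the fingertips about 14 px (roughly 40 mm) above the reported TCP, which explains the empty grasp. I'll check this with a gentle touch on clear bench.

```bash
python3 - <<'E'
from h import *
q=[.29,-.15]; r=best([*q,.2],YAW+np.pi/2)
env.reach([*q,.2],r); env.line_to([*q,.06],max_speed=.2)
print('F0',env.read_wrist_force())
try: print(env.line_to([*q,-.06],max_speed=.03,threshold=4))
except env.PlanningError as e: print(e)
p=env.read_position(); print('contact',p,env.read_wrist_force())
c=env.camera_params('scene');K=np.array([[c['fx'],0,c['cx']],[0,c['fy'],c['cy']],[0,0,1]]);T=np.linalg.inv(c['world_from_camera'])
uv=cv2.projectPoints(p[None].copy(),cv2.Rodrigues(T[:3,:3])[0],T[:3,3],K,c['dist_coeffs'])[0][0,0]
im=env.capture('scene');u,v=uv.astype(int);z=cv2.resize(im[v-60:v+30,u-60:u+60],(600,450),interpolation=2);cv2.circle(z,tuple(((uv-[u-60,v-60])*5).astype(int)),3,(0,0,255),-1)
cv2.imwrite('pics/touch.png',z); print(uv,env.read_t())
env.line_to([*q,.2],max_speed=.2)
E
```

```text
F0 [-0.41970264  0.14637615  0.25711302]
True
contact [ 0.29002923 -0.15003218 -0.03764756] [-0.6953126   1.26219856  5.92345411]
[307.64176321 214.82309881] 15.525
```

View pics/touch.png

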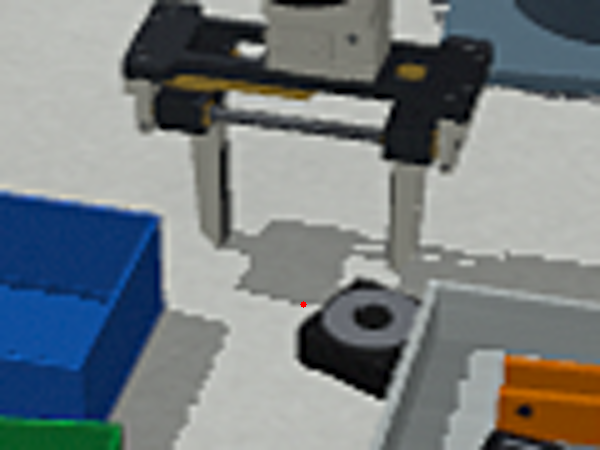

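The bench contact came at a reported z of -0.0376, so the real fingertips sit 37.5 mm above the reported TCP. I'll apply that correction and retry.

```bash
sed -i 's/lift=.24/lift=.22/; s/,\.13\],max_speed=.2)/,.13-DZ],max_speed=.2)/; s/,\.090\],/,.090-DZ],/; s/,\.068\],/,.068-DZ],/; s/\[\*p,\.24\]/[*p,.20]/g' h.py
sed -i '3i DZ=.0375  # true fingertips are this far above the reported TCP (measured by touching the bench)' h.py
python3 - <<'E'
from h import *
print('tip xy check',at_z('scene',(308,205),0))
env.reach([.4,-.3,.22],best([.4,-.3,.22],YAW+np.pi/2))
if pick('case',np.array([.603,.0965]),-.018):
    place('case',.045)
    for b in blobs(env.capture("top")): print(b[:4])
E
```

```text
tip xy check [ 0.29534161 -0.14813065  0.        ]
see case [0.60307977 0.09656598] 1.9739821 (36.953041076660156, 54.21736145019531)
hit False [0.58682151 0.08949961 0.05272918]
width 35.62535172909366 after lift 35.44919594588167 29.999903440475464
held mm 35.605106260363286
t 27.5667
('case', array([ 0.5944068 , -0.01166477]), np.float32(2.8905), (34.22270965576172, 54.58412170410156))
('case', array([0.63847668, 0.26209854]), np.float32(0.012395502), (139.79769897460938, 16.375490188598633))
('clamp', array([0.52984271, 0.00233978]), np.float32(1.5577784), (48.59333419799805, 26.96307373046875))
('clamp', array([0.614021 , 0.2018519]), np.float32(2.2899063), (33.89945602416992, 49.3788948059082))
('scrap', array([ 0.65410468, -0.02826062]), np.float32(2.6711311), (19.52355194091797, 30.72494125366211))
('scrap', array([0.66882898, 0.10033708]), np.float32(0.3738442), (31.272314071655273, 20.145320892333984))
('scrap', array([0.67025   , 0.18552051]), np.float32(0.97063506), (31.3782901763916, 18.859912872314453))
```

```bash
python3 - <<'E'
from h import *
for k,n,o,dy in(('case',[.5944,-.0117],.018,-.045),('clamp',[.5298,.0023],.018,.045),('clamp',[.614,.2018],-.018,-.045)):
    if not pick(k,np.array(n),o): print('FAILED',k); break
    place(k,dy)
env.reach([.3,-.25,.2],best([.3,-.25,.2],YAW+np.pi/2))
t=env.capture('top')
for b in blobs(t): print(b[:4])
cv2.imwrite('pics/top3.png',t)
E
```

```text
see case [ 0.59442578 -0.01167413] 2.9061203 (34.87310791015625, 54.309627532958984)
hit False [0.59888419 0.00578188 0.0527175 ]
width 35.7309455891812 after lift 35.862315881476796 29.999909698963165
held mm 35.942062674887836
t 38.425
see clamp [0.52984277 0.00234472] 1.5577782 (48.58344650268555, 26.96307373046875)
hit False [0.54811013 0.00205605 0.05269621]
width 29.722123530861772 after lift 29.536142170793422 29.999950379133224
held mm 29.54897455666165
t 48.0583
see clamp [0.61468182 0.20200319] 2.2545533 (31.55323028564453, 49.76243209838867)
hit False [0.60099818 0.19067455 0.05273783]
width 29.3651357191792 after lift 29.724296074105766 29.99994657933712
held mm 29.650630020851125
t 58.5917
('case', array([0.63847668, 0.26209854]), np.float32(0.012395502), (139.79769897460938, 16.375490188598633))
('scrap', array([ 0.65410468, -0.02826062]), np.float32(2.6711311), (19.52355194091797, 30.72494125366211))
('scrap', array([0.66888556, 0.10017231]), np.float32(0.3174789), (31.453777313232422, 19.73906707763672))
('scrap', array([0.67025   , 0.18552051]), np.float32(0.97063506), (31.3782901763916, 18.859912872314453))
```

View pics/top3.png

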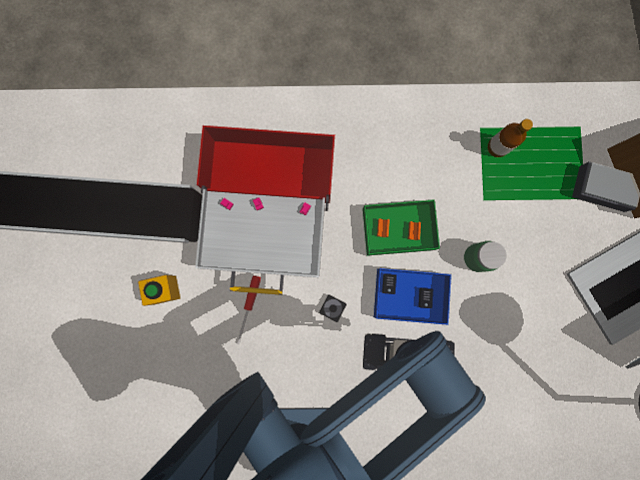

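Both cases lie in the blue tote at about (390,284) and (426,298), and both clamps in the green tote at (383,228) and (414,231). Only scrap is left in the tray. Before tipping, I'll check the dark belt for a hidden black case and measure the handle.

```bash
python3 - <<'E'
from h import *
t=env.capture('top');s=env.capture('scene')
e=lambda im:np.clip(im.astype(float)*4,0,255).astype(np.uint8)
a=cv2.resize(e(t[165:250,0:210]),(700,283));b=cv2.resize(e(s[240:355,470:640]),(430,291));
c=np.zeros((580,700,3),np.uint8);c[:283]=a;c[285:576,:430]=b;cv2.imwrite('pics/belt.png',c)
h=cv2.cvtColor(t,cv2.COLOR_BGR2HSV);m=cv2.inRange(h,(20,150,80),(32,255,255));m[:, :215]=0;m[:,300:]=0
r=cv2.minAreaRect(cv2.findNonZero(m)); P=np.array([at_z('top',p,.100) for p in cv2.boxPoints(r)]); print(r,P,P.mean(0))
# start-button green top
m=cv2.inRange(h,(45,120,40),(80,255,255));m[:, :130]=0;m[:,185:]=0;m[:260]=0;m[320:]=0
print('btn',at_z('top',cv2.findNonZero(m)[:,0].mean(0),.1))
E
```

```text
((255.4918212890625, 290.1105041503906), (51.30388641357422, 4.358429908752441), 4.236394882202148) [[0.43458775 0.17579175 0.1       ]
 [0.44618585 0.17499167 0.1       ]
 [0.43429446 0.03758188 0.1       ]
 [0.42271893 0.03850192 0.1       ]] [0.43444675 0.10671681 0.1       ]
btn [0.43791233 0.38709159 0.1       ]
```

View pics/belt.png

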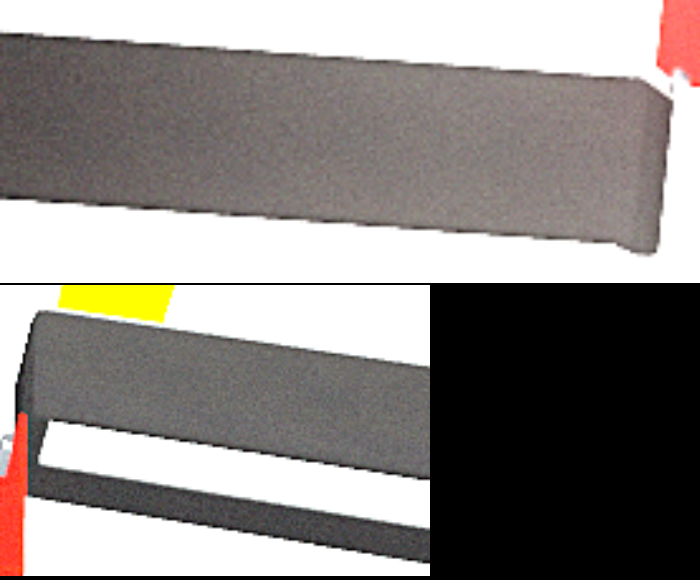

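The belt is empty, with plain rubber in both crops. Next I grip the handle: the open front finger won't clear the tray wall when centred, so I enter 28 mm behind the bar and close in stages.

```bash
cat >> h.py <<'E'
TY=-.086; TX=np.array([np.cos(TY),np.sin(TY)]); HX=np.array([.4342,.1067]); ZG=.098-.021-DZ
HINGE=HX+.262*TX
def st(s): print(s,'pos',env.read_position().round(4),'w',round(env.read_gripper_width()*93,1),'fg',round(env.read_gripper_force(),1),'F',env.read_wrist_force().round(1),'t',round(env.read_t(),1))
E
python3 - <<'E'
from h import *
p=HX-.028*TX; r=best([*p,.15],TY)
env.reach([*p,.17],r)
print('hit',env.line_to([*p,ZG],max_speed=.08,threshold=8)); st('down')
env.close_gripper(); st('closed')
E
```

```text
hit False
down pos [0.4067 0.1091 0.0399] w 92.9 fg 0.0 F [-0.1 -0.5 -0.1] t 63.1
closed pos [0.4401 0.1064 0.0492] w 14.4 fg 30.0 F [ 61.7  -6.6 -11.4] t 64.4
```

The fingers closed on the bar (14.4 mm) and pulled the arm forward. I'll recentre to relieve the force, then lift along the arc.

```bash
python3 - <<'E'
from h import *
env.line_to([.438,.1064,.042],max_speed=.03); st('relieved')
E
```

```text
relieved pos [0.4367 0.1066 0.0415] w 12.7 fg 30.0 F [-2.5  0.4  0.9] t 65.7
```

```bash
cat >> h.py <<'E'
P0=np.array([.4367,.1066,.0415])
def tilt(th): return P0+np.r_[TX*(.262*(1-np.cos(th))+.018*np.sin(th)),.262*np.sin(th)+.018*(np.cos(th)-1)]
E
python3 - <<'E'
from h import *
assert all(env.solve_ik(tilt(x),env.read_tool_rot()) is not None for x in np.arange(0,1.12,.1))
for x in [.1,.2,.3,.4,.5,.6,.7,.8,.9,1.0,1.09]:
    env.line_to(tilt(x),max_speed=.12)
    if env.read_gripper_width()<.08 or np.linalg.norm(env.read_wrist_force())>60 or x in(.1,.5,.9,1.09): st(x)
    if np.linalg.norm(env.read_wrist_force())>60: break
env.sleep(1)
t=env.capture('top');s=env.capture('scene')
for b in blobs(t,(100,300,150,340)): print(b[0],b[1],b[3],b[4])
cv2.imwrite('pics/tip.png',np.hstack([t[110:300,150:350],s[180:370,280:480]]).repeat(2,0).repeat(2,1))
E
```

```text
0.1 pos [0.4401 0.1062 0.0677] w 13.0 fg 30.0 F [ 1.3 -0.9  0.6] t 66.0
0.5 pos [0.4767 0.103  0.1647] w 13.1 fg 30.0 F [-2.4 -2.3  2.5] t 67.5
0.9 pos [0.548  0.0968 0.2419] w 13.2 fg 30.0 F [-9.4 -1.4 14.4] t 69.0
1.09 pos [0.593  0.0929 0.2663] w 13.1 fg 30.0 F [-4.8 -2.5 11.4] t 69.7
case [0.55361292 0.19096536] (33.14731979370117, 72.97959899902344) [225.01369863 247.        ]
case [0.62791534 0.25155408] (118.7178726196289, 158.0832977294922) [202.79423868 218.4691358 ]
case [0.65371472 0.38187805] (140.61099243164062, 21.84930419921875) [153.33628319 209.83185841]
case [0.70238147 0.11153362] (30.121965408325195, 130.10598754882812) [252.95535714 191.65178571]
scrap [ 0.731354   -0.02821091] (23.940750122070312, 29.818206787109375) [304.13333333 180.06666667]
```

View pics/tip.png

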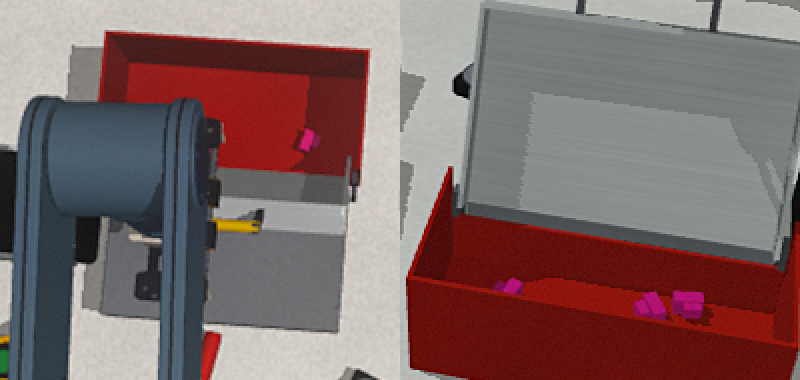

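All three scraps are in the bin (top view of one at (304,180)). Next I lower the tray and preload the arm backwards, so the fingers can open without hitting the wall. Then I press the bar down from above to seat it.

```bash
python3 - <<'E'
from h import *
for x in [1.0,.9,.8,.7,.6,.5,.4,.3,.2,.1,0,-.03]:
    env.line_to(tilt(x),max_speed=.1)
    if np.linalg.norm(env.read_wrist_force())>60: break
st('down')
b=tilt(-.03)-np.r_[TX*.022,.006]
env.line_to(b,max_speed=.04); st('preload')
env.open(); st('open')
p=env.read_position(); env.line_to([b[0],b[1],.15],max_speed=.08); st('up')
env.close_gripper()
env.line_to([.4367,.1066,.15]); 
print('hit',env.line_to([.4367,.1066,.105-DZ-.012],max_speed=.03,threshold=10)); st('pushed')
env.line_to([.4367,.1066,.17],max_speed=.1)
env.reach([.3,-.25,.2],best([.3,-.25,.2],YAW+np.pi/2))
t=env.capture('top');s=env.capture('scene')
for b in blobs(t,(100,300,195,340)): print(b[0],b[1],b[3],b[4])
cv2.imwrite('pics/low.png',np.vstack([np.hstack([t[110:320,130:460]]),np.hstack([s[180:370,170:500]])]).repeat(3,0).repeat(3,1)[::2,::2])
E
```

```text
down pos [0.4367 0.1068 0.0342] w 12.9 fg 30.0 F [1.  2.  6.6] t 75.6
preload pos [0.4391 0.1068 0.0345] w 13.3 fg 30.0 F [46.6 -3.1 -8.6] t 76.3
open pos [0.4143 0.1085 0.0276] w 93.0 fg 0.0 F [-1.  -0.2 -0.3] t 77.6
up pos [0.414  0.1085 0.1495] w 92.6 fg 0.0 F [-0.5 -0.  -0.4] t 79.3
hit True
pushed pos [0.4367 0.1066 0.0672] w 0.5 fg 3.1 F [-1.2 -0.4  5.3] t 83.4
case [0.63847668 0.26209854] (139.79769897460938, 16.375490188598633) [197.07272727 213.78181818]
scrap [0.72051044 0.14966772] (30.184751510620117, 22.191667556762695) [239.18181818 185.24242424]
scrap [0.7319314  0.11257931] (31.134376525878906, 23.17499542236328) [252.86666667 181.26666667]
scrap [ 0.73038367 -0.02848187] (24.561172485351562, 30.914173126220703) [304.38709677 180.03225806]
```

View pics/low.png

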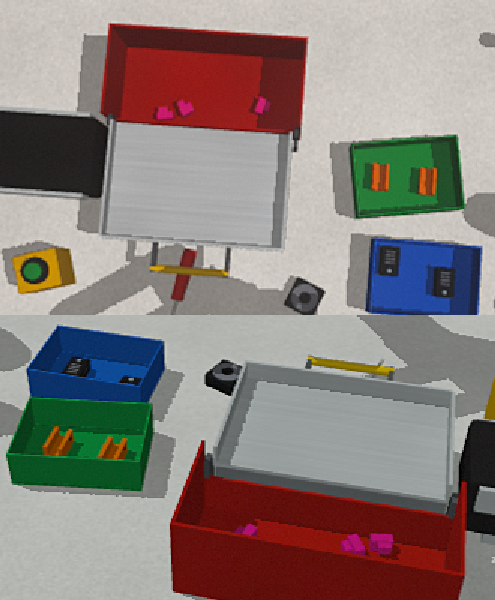

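The tray is down (bar top touched at 0.105 m), all three scraps are in the bin, and both totes are undisturbed. Next I press the start button with closed fingers.

```bash
python3 - <<'E'
from h import *
q=[.438,.3855]; env.reach([*q,.18],best([*q,.18],np.pi/2)); env.line_to([*q,.112-DZ],max_speed=.12)
print(env.line_to([*q,.088-DZ],max_speed=.015,threshold=14)); st('pressed'); env.sleep(.3); st('held')
env.line_to([*q,.18],max_speed=.1); env.reach([.3,-.25,.2],best([.3,-.25,.2],YAW+np.pi/2)); env.sleep(.5)
t=env.capture('top'); h=cv2.cvtColor(t,cv2.COLOR_BGR2HSV)
for b in blobs(t,(100,300,195,340)): print(b[0],b[1],b[3])
cv2.imwrite('pics/end.png',env.capture('scene'))
E
```

```text
True
pressed pos [0.4385 0.3858 0.0684] w 0.6 fg 2.4 F [-0.9  0.1  5.2] t 90.2
held pos [0.4385 0.3858 0.0684] w 0.4 fg 3.0 F [-1.  -0.5  6.2] t 90.5
case [0.63847668 0.26209854] (139.79769897460938, 16.375490188598633)
scrap [0.72051044 0.14966772] (30.184751510620117, 22.191667556762695)
scrap [0.73194275 0.11258495] (31.159866333007812, 23.175025939941406)
scrap [ 0.73119275 -0.02820472] (23.33788299560547, 29.718420028686523)
```

View pics/end.png

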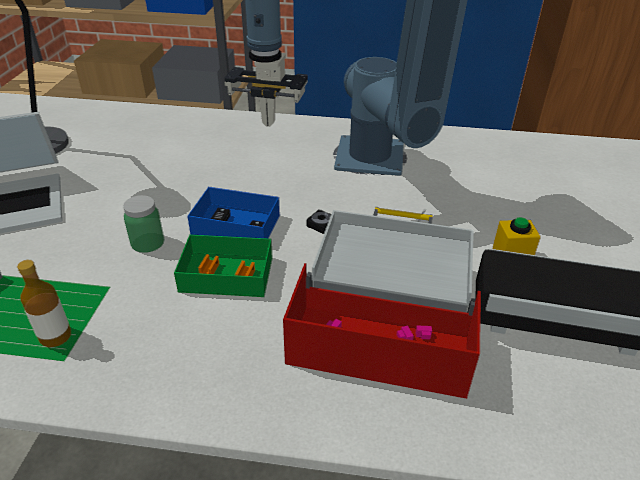

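The press stopped early on a contact transient, with only about 6 N held, so the button may not have gone fully in. I'll press again in 1.5 mm steps until the force shows the stop.

```bash
python3 - <<'E'
from h import *
q=[.438,.3855]; env.reach([*q,.16],best([*q,.16],np.pi/2)); env.line_to([*q,.076],max_speed=.12)
z=.076
while z>.050:
    z-=.0015; env.line_to([*q,z],max_speed=.02); env.sleep(.05); f=env.read_wrist_force()[2]; print(round(z,4),env.read_position()[2].round(4),f.round(1))
    if f>22: break
env.sleep(.3)
env.line_to([*q,.16],max_speed=.1); env.reach([.3,-.25,.2],best([.3,-.25,.2],YAW+np.pi/2)); env.sleep(.5); st('end')
E
```

```text
0.0745 0.075 -0.3
0.073 0.0734 2.8
0.0715 0.0717 2.4
0.07 0.0702 4.1
0.0685 0.0687 4.6
0.067 0.0683 11.1
0.0655 0.0682 19.4
0.064 0.068 28.7
end pos [ 0.3001 -0.25    0.2   ] w 0.6 fg 0.0 F [ 0.4 -0.7  0.4] t 104.5
```

The button met its hard stop after about 6 mm of travel and has been released, so I'm handing in.

```bash
python3 -c "
from bench import env
print(env.sign_off())"
```

```text
the job is handed in; nothing more can be done
None
```

I handed the job in at about 105 s of the 210 s allowed (no verdict was returned): both cases are in the blue tote, both clamps in the green tote, all three scraps in the bin, the tray is back down, and the start button was pressed to its stop and released.

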